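# Fill the cruet caddy for the table

### The arm

A 6-joint arm with a two-finger parallel gripper is mounted at the origin on a cart in front of the work surface, level with it; the furniture and walls round the work are solid. World frame = base frame: x ahead of the robot, y to its left, z up, the work surface at z = 0. Lengths are in m, angles in degrees, forces in N, time in s.
With the tool pointing down it reaches from about 0.4 to 0.825 m from the base axis. Payload 7 kg.
Tool frame: the origin (TCP) lies midway between the tips of the shut fingers; the grasp point (between the pads) lies 19 mm behind it; z points along the fingers, y is the line along which they close (so a half turn about z gives the same grasp; the last joint's range is limited). The gripper opens to 88 mm and grips with 3 to 60 N. Pads are 19 mm wide; open, the fingers measure 130 mm over their backs; the gripper's body (78 mm by 193 mm) begins 47 mm behind the grasp point.
Start: joints at [-49.899, 20.546, 0.682, 0, -70.136, -16.507], TCP at [0.27, -0.619, 0.227] pointing down, gripper open.
Joint ranges: [-176.03, 176.03], [-82.01, 121.73], [-58.28, 71.71], [-173.87, 95.51], [-174.79, -0.11], [-173.66, 173.66]. Speed limits (degrees/s): [136.94, 136.94, 172.46, 180, 180, 180].

### API

Orientations are given as [roll, pitch, yaw] about the fixed x, y, z axes, in that order (R = Rz(yaw) Ry(pitch) Rx(roll)).
In Python, from plant import ctrl gives the robot as it stands.
- The arm moves only by the tool step_arm, never from a script. Its argument "rows" is a list of rows, each a list of 3 entries, a list of its own where there are three numbers: the closure, from 0 (fully open) to 1 (shut), then the shift along the world's x, y, z in mm, then the turn, a rotation vector about the world's x, y, z in rad. A call has exactly 5 rows; each row is the pose to reach, as a shift and turn from the pose commanded when the call began; what a row does not reach only later rows make up. A row lasts 1/12 s, in which the tool goes at most 41.7 mm and 7.16 degrees, less where a joint would pass 70% of its speed; a pose out of reach is approached as far as the arm can. A call with a gripper value outside its range is refused whole. The fingers move at their own pace and stop on an object; the grip force is fixed at half the most. Time passes only in rows, so rows that repeat a pose let the fingers close, or fill a call up. It gives the time, the measured TCP pose, the force, the opening and the grip force at its end, in the units of the state.
- ctrl.get_obs(): the state, without advancing time (a new reading comes with each control period).
- ctrl.snapshot(name): name is "side" or "top" or "wrist"; returns the picture (384x512x3 uint8, red, green, blue); there is no depth.
- ctrl.camera_model(name): a dict with "intrinsics" (3x3 intrinsics, pixels), "distortion" ([k1, k2, p1, p2, k3] as OpenCV has them; the pictures are not rectified), "R" (3x3) and "t" (3): a world point X has camera coordinates R X + t. Camera axes: x right, y down, z forward; pixel columns grow to the right and rows downward; lengths in m; the calibration is good to about 2 mm. A picture is of the moment at which its call begins: read the wrist's pose just before it. camera_model takes no time and is no camera call; for the wrist camera it gives the pose at the moment of the call.
- ctrl.close_job(): hands the job in; it is judged then, once.
The state is a dict: "clock": time; "joint_pos": joint angles; "qvel": joint speeds; "tau": joint torques, N m; "tool_pos": TCP position; "orientation": TCP orientation; "force": force on the tool from outside, world axes, zero at the start; "moment": the same for the moment, N m; "opening": finger opening in m; "gripper_force": force on a finger pad.
Only numpy, scipy, OpenCV 4.12 (cv2) and the standard library are available. Lean on these libraries where they do the work, as an engineer would, in place of code of your own. Each camera call takes 0.05 s, during which the arm holds its last target. There are 200 camera calls.

### The job

Fill the wooden cruet caddy for the table: stand the two glass bottles and the two mills that are scattered at the front of the worktop, left and right of the caddy, in its wells, bottles in the large ones and mills in the small ones, each upright and right down, set down and not dropped. Leave the bottle and mill on the chopping board (the cook still needs them), the spares along the back wall and the spice jars where they stand, and knock nothing over.

Things in the scene. Friction and masses are not known exactly. Their poses are not given: they have to be found in the camera images.
- caddy: wooden block 188 x 210 mm, 38 mm high, fixed, with a steel bar 24 mm out from each y end. Origin: centre of underside; z up, x roughly away from the robot. Round wells 26 mm deep, floors 10 mm above the origin. Large (84 mm, bottles): centres at x -35, y +46 and -46 mm. Small (62 mm, mills): x +46, y +46 and -46 mm. Either bottle fits either large well, either mill either small well
- bottle_a: clear glass table bottle with tall black cap, 185 mm high, loose. Origin: centre of underside; z up its axis. Glass body 66 to 70 mm across; cap 48 mm across from 130 to 185 mm up, fixed on (grip it about 145 mm up). 0.24 to 0.48 kg; starts on the bare worktop beside the caddy; part of the set
- bottle_b: clear glass table bottle with tall black cap, 185 mm high, loose. Origin: centre of underside; z up its axis. Glass body 66 to 70 mm across; cap 48 mm across from 130 to 185 mm up, fixed on (grip it about 145 mm up). 0.24 to 0.48 kg; starts on the bare worktop beside the caddy; part of the set
- mill_a: slim clear mill with chrome crown and top knob, 164 mm high, loose. Origin: centre of underside; z up its axis. Body 48 mm across up to 126 mm (grip it about 112 mm up), crown 44 mm to 152 mm, knob 11 mm to 164 mm. 0.15 to 0.31 kg; white filling; starts on the bare worktop beside the caddy; part of the set
- mill_b: slim clear mill with chrome crown and top knob, 164 mm high, loose. Origin: centre of underside; z up its axis. Body 48 mm across up to 126 mm (grip it about 112 mm up), crown 44 mm to 152 mm, knob 11 mm to 164 mm. 0.15 to 0.31 kg; dark filling; starts on the bare worktop beside the caddy; part of the set
- spice_jar: small glass spice jar with a dark screw lid, 41 mm across and 105 mm high, standing on the bare worktop among the set but not part of it; to be left alone. Origin at the centre of its underside, z up
- board_bottle: a third bottle, the same as the others in shape and size, standing on the chopping board; to be left alone. Origin at the centre of its underside, z up
- board_mill: a third mill, the same as the others in shape and size, standing on the chopping board; to be left alone. Origin at the centre of its underside, z up
- board: wooden chopping board 240 x 340 mm, 19 mm thick, at the back of the worktop with vegetables, a bottle and a mill on it; fixed. Origin at the centre of its underside, z up, its long side along y. Wall cabinets hang 0.6 m above the worktop from x = 0.58 m on: keep wrist and arm below them
Mind the look-alikes: they are no part of the job. Leave any orange or red look-alike of the mill_b alone.

How it is judged (in metres and radians):
At the end, for the whole second after the job is handed in: Worktop bottles in the large wells, worktop mills in the small ones: under 11 mm off centre along x and y, under 5 mm off the well floor, within 0.1 rad of upright, released, under 0.02 m/s. Spice jar and the board's bottle and mill upright, within 25 mm of their starts (((x of bottle_a in the frame of caddy between -0.046 and -0.024 m and y of bottle_a in the frame of caddy between 0.035 and 0.057 m) or (x of bottle_a in the frame of caddy between -0.046 and -0.024 m and y of bottle_a in the frame of caddy between -0.057 and -0.035 m)) and z of each of bottle_a, bottle_b, mill_a, mill_b in the frame of caddy below 0.015 m and angle between each of bottle_a, bottle_b, mill_a, mill_b, board_bottle, board_mill, spice_jar's own z axis and vertical below 0.1 rad and linear speed of each of bottle_a, bottle_b, mill_a, mill_b below 0.02 m/s and ((x of bottle_b in the frame of caddy between -0.046 and -0.024 m and y of bottle_b in the frame of caddy between 0.035 and 0.057 m) or (x of bottle_b in the frame of caddy between -0.046 and -0.024 m and y of bottle_b in the frame of caddy between -0.057 and -0.035 m)) and ((x of mill_a in the frame of caddy between 0.035 and 0.057 m and y of mill_a in the frame of caddy between 0.035 and 0.057 m) or (x of mill_a in the frame of caddy between 0.035 and 0.057 m and y of mill_a in the frame of caddy between -0.057 and -0.035 m)) and ((x of mill_b in the frame of caddy between 0.035 and 0.057 m and y of mill_b in the frame of caddy between 0.035 and 0.057 m) or (x of mill_b in the frame of caddy between 0.035 and 0.057 m and y of mill_b in the frame of caddy between -0.057 and -0.035 m)) and distance of each of board_bottle, board_mill, spice_jar from where it was at the start of the episode below 0.025 m); the robot touches nothing.
It fails at once if a bottle, a mill or the spice jar is knocked over (tipped more than 0.7 rad) (angle between any of bottle_a, bottle_b, mill_a, mill_b, board_bottle, board_mill, spice_jar's own z axis and vertical above 0.7 rad).
It fails at once if a bottle or mill of the set is dropped (falls freely faster than 0.8 m/s, about 35 mm) ((linear speed of bottle_a above 0.8 m/s and contact force between the fingers and bottle_a below 0.1 N) or (linear speed of bottle_b above 0.8 m/s and contact force between the fingers and bottle_b below 0.1 N) or (linear speed of mill_a above 0.8 m/s and contact force between the fingers and mill_a below 0.1 N) or (linear speed of mill_b above 0.8 m/s and contact force between the fingers and mill_b below 0.1 N)).
It fails at once if the spice jar or the bottle or mill on the board is moved more than 25 mm (distance of any of board_bottle, board_mill, spice_jar from where it was at the start of the episode above 0.025 m).
It also fails if it takes over 106 s, if anything falls off the work surface, if the arm or the gripper's body presses on something with over 40 N, if the wrist force passes 120 N, or if a joint passes its speed limit or range.

## Working session

There is one attempt and no reset: what is moved stays moved. The work goes in short steps, Python scripts to look and compute and a tool call to move; the robot and the scene stay as the last step left them, time stands still between calls to the robot, and variables do not carry over. Pictures are saved under pics/ and viewed, at most 14 in all, crops included, and the job is handed in when it is done.

Besides the shell and the picture viewer there is one more tool, called after ">>>" as name(argument=value, ...) on one line, values as JSON. step_arm: Moves the arm, as the interface text tells. Its arguments: {"type":"object","properties":{"rows":{"type":"array"}},"required":["rows"]}

```bash
ls; mkdir -p pics; cat > h.py <<'E'
import numpy as np, cv2
from plant import ctrl
def snap(n,f):
    m=ctrl.camera_model(n); im=ctrl.snapshot(n); cv2.imwrite('pics/'+f,im[...,::-1]); return im,m
def ray(m,px):
    K=np.array(m['intrinsics'],float);d=np.array(m['distortion'],float);R=np.array(m['R']);t=np.array(m['t'])
    u=cv2.undistortPoints(np.array(px,float).reshape(-1,1,2),K,d).reshape(-1,2)
    return -R.T@t,(np.c_[u,np.ones(len(u))])@R
def plane(m,px,z):
    c,d=ray(m,px); return c+d*((z-c[2])/d[:,2])[:,None]
def proj(m,X):
    R=np.array(m['R']);t=np.array(m['t']);r=cv2.Rodrigues(R)[0]
    return cv2.projectPoints(np.array(X,float).reshape(-1,1,3),r,t,np.array(m['intrinsics'],float),np.array(m['distortion'],float))[0].reshape(-1,2)
E
python3 - <<'E'
from h import *
o=ctrl.get_obs();print(o)
for n in('side','top'):
    im,m=snap(n,n+'0.png'); c,_=ray(m,[[256,192]]);print(n,c,m['R'])
E
```

```text
pics
{'clock': 0.0, 'joint_pos': array([-4.99005157e+01,  2.05899871e+01,  6.33812075e-01, -2.13117256e-02,
       -7.01360938e+01, -1.65074066e+01]), 'qvel': array([ 0.01982441,  0.00033097, -0.05016607,  0.01865739, -0.0208034 ,
       -0.10275126]), 'tau': array([-1.62929398e-03, -5.82717812e+01,  2.93046552e+01,  6.99687481e+00,
        6.84214581e-03, -1.89465595e-04]), 'tool_pos': array([ 0.26993781, -0.61813408,  0.22563558]), 'orientation': array([ 1.79905841e+02, -7.01117464e-03, -1.56415174e+02]), 'force': array([-0.187896  , -0.36029008,  0.13504172]), 'moment': array([-0.02979941,  0.03127524,  0.01699217]), 'gripper_force': 0.0, 'opening': 0.08764341932550579}
side [-0.27591704 -0.96493522  1.29817121] [[ 0.65583297 -0.75487856 -0.00643997]
 [-0.54985597 -0.47183096 -0.68922707]
 [ 0.51724417  0.45555889 -0.72451678]]
top [ 0.1150498  -0.33244147  1.60115136] [[ 0.28449109 -0.95864509 -0.00802545]
 [-0.90502462 -0.26579836 -0.33208683]
 [ 0.31622026  0.10173897 -0.94321468]]
```

View pics/side0.png

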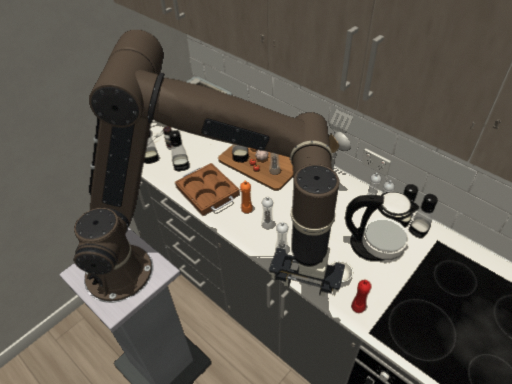

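View pics/top0.png

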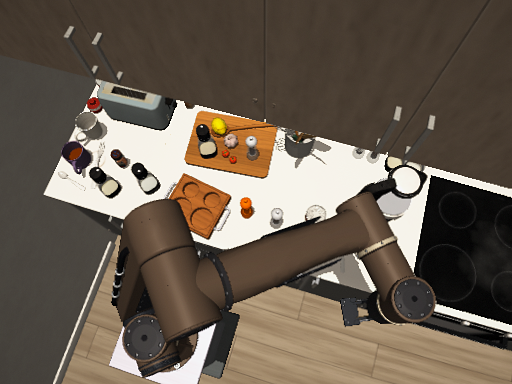

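Side view: bottles with black caps near (150,150) and (180,155), and the caddy at (207,188). An orange mill is at (246,197), mills at (267,212) and (282,235), and a red mill at (361,296). Top view: bottles at (104,182) and (146,178), spice jar at (120,158), orange mill at (247,208), mill at (277,217). I'll enlarge both views.

```bash
python3 - <<'E'
import cv2,numpy as np
a=cv2.imread('pics/side0.png');b=cv2.imread('pics/top0.png')
A=cv2.resize(a[110:310,230:390],None,fx=3,fy=3,interpolation=2)  # 480x600
B=cv2.resize(a[110:240,140:240],None,fx=3,fy=3,interpolation=2)
cv2.imwrite('pics/c1.png',np.hstack([A,np.vstack([B,np.zeros((210,300,3),np.uint8)])]))
cv2.imwrite('pics/c2.png',cv2.resize(b[90:260,50:330],None,fx=2.85,fy=2.85,interpolation=2))
E
```

```text
(no output)
```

View pics/c1.png

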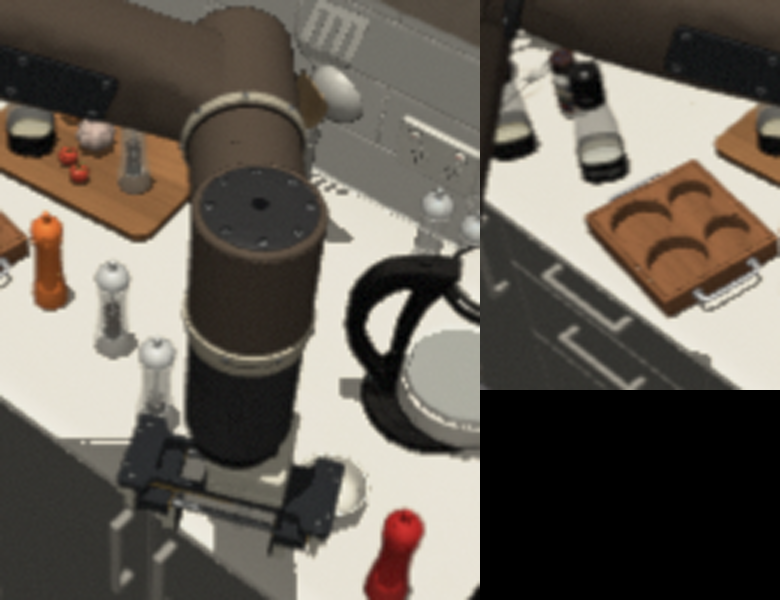

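View pics/c2.png

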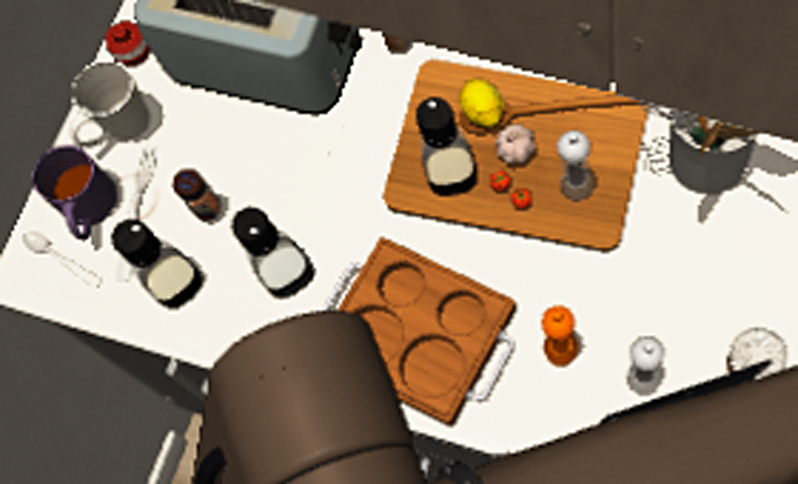

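Mill candidates, side pixels: orange (246,197) and red (361,296) are decoys. (268,217) is clear with dark filling, so mill_b. (282,235) is clear with white filling, so mill_a. The board mill at (275,165) is left alone. Bottles of the set, top pixels: (104,182) and (146,178) on the bare worktop. The bottle on the board is left alone. The crops just viewed confirm this.

```bash
python3 - <<'E'
from h import *
s=ctrl.camera_model('side');t=ctrl.camera_model('top')
c1=lambda x,y:(230+x/3,110+y/3)
c2=lambda x,y:(50+x/2.85,90+y/2.85)
p=lambda n,m,q,z:print(n,plane(m,[q],z)[0].round(3))
p('millb side',s,c1(113,268),.16);p('millb top',t,c2(648,348),.158)
p('milla side',s,c1(157,344),.16)
p('orange',t,c2(558,318),.158);p('orange s',s,c1(46,220),.158)
p('botL top',t,c2(135,235),.185);p('botR',t,c2(250,224),.185)
p('botL base',t,c2(175,285),.0);p('botR base',t,c2(290,272),0)
p('jar',t,c2(186,178),.105)
for q in((380,240),(518,297),(452,420)):p('cad',t,c2(*q),.038)
for q in((403,283),(464,314),(432,367)):p('well',t,c2(*q),.038)
p('brdbot',t,c2(433,110),.204);p('brdmill',t,c2(574,145),.175)
c,_=ray(ctrl.camera_model('wrist'),[[256,192]]);print(c,ctrl.camera_model('wrist')['R'])
im,m=snap('wrist','w0.png')
E
```

```text
millb side [ 0.508 -0.269  0.16 ]
millb top [ 0.515 -0.264  0.158]
milla side [ 0.452 -0.385  0.16 ]
orange [ 0.52  -0.148  0.158]
orange s [ 0.517 -0.15   0.158]
botL top [0.466 0.388 0.185]
botR [0.521 0.253 0.185]
botL base [0.459 0.397 0.   ]
botR base [0.523 0.249 0.   ]
jar [0.581 0.395 0.105]
cad [0.591 0.133 0.038]
cad [ 0.567 -0.072  0.038]
cad [ 0.383 -0.041  0.038]
well [0.542 0.082 0.038]
well [ 0.524 -0.011  0.038]
well [0.443 0.007 0.038]
brdbot [0.725 0.079 0.204]
brdmill [ 0.741 -0.102  0.175]
[ 0.20733163 -0.64535629  0.38226842] [[-0.40030421  0.91638067  0.00173629]
 [ 0.88688058  0.38693935  0.25242973]
 [ 0.23064989  0.10258856 -0.96761367]]
```

View pics/w0.png

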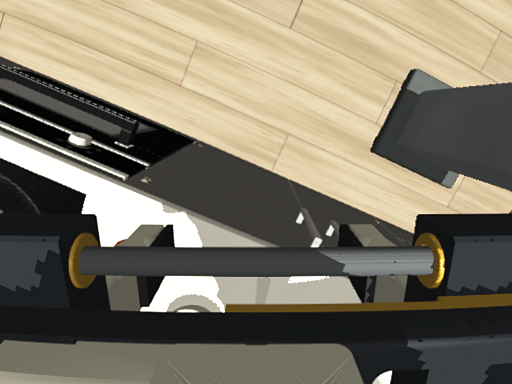

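The wrist view shows only the floor and cart edge, with the gripper across the lower half, so the camera sits on the tool's +x side. I'll turn the tool to yaw -90 (closing along x) and go above and between the two mills.

>>> step_arm(rows=[[0, [15, 30, 25], [0, 0, 0.116]], [0, [30, 60, 50], [0, 0, 0.232]], [0, [45, 90, 75], [0, 0, 0.348]], [0, [60, 120, 100], [0, 0, 0.464]], [0, [75, 150, 125], [0, 0, 0.58]]])

```text
clock: 0.57
tool_pos: [0.345, -0.4676, 0.3519]
orientation: [180.0, 0.0, -122.9]
force: [2.2, -0.0, 0.1]
opening: 0.0878
gripper_force: 0.0
```

>>> step_arm(rows=[[0, [20, 30, 0], [0, 0, 0.116]], [0, [40, 60, 0], [0, 0, 0.232]], [0, [60, 90, 0], [0, 0, 0.348]], [0, [80, 120, 0], [0, 0, 0.464]], [0, [100, 150, 0], [0, 0, 0.579]]])

```text
clock: 0.98
tool_pos: [0.4453, -0.3174, 0.3511]
orientation: [-180.0, 0.0, -89.7]
force: [0.4, -1.1, 0.6]
opening: 0.0873
gripper_force: 0.0
```

>>> step_arm(rows=[[0, [15, 30, 0], [0, 0, 0]], [0, [30, 60, 0], [0, 0, 0]], [0, [35, 70, 0], [0, 0, 0]], [0, [35, 70, 0], [0, 0, 0]], [0, [35, 70, 0], [0, 0, 0]]])

```text
clock: 1.4
tool_pos: [0.48, -0.2487, 0.3509]
orientation: [180.0, -0.0, -89.9]
force: [0.4, 0.3, 0.4]
opening: 0.0875
gripper_force: 0.0
```

```bash
python3 - <<'E'
from h import *
o=ctrl.get_obs();print(o['clock'],o['tool_pos'],o['orientation'],o['joint_pos'],o['force'])
im,m=snap('wrist','w1.png')
for q in((.452,-.385,0),(.512,-.266,0),(.452,-.385,.16),(.512,-.266,.16),(.567,-.072,.038),(.383,-.041,.038)):print(proj(m,q).round())
E
```

```text
1.4 [ 0.47995437 -0.2486623   0.35092297] [ 1.79975724e+02 -1.87020000e-04 -8.99005660e+01] [-6.60338417e+00  4.49762973e+00 -4.13599649e+00  3.05367621e-03
 -8.13904624e+01  6.70236033e+00] [0.37934033 0.29282859 0.40680666]
[[274.  63.]]
[[235. 143.]]
[[283.  41.]]
[[226. 157.]]
[[202. 265.]]
[[314. 282.]]
```

View pics/w1.png

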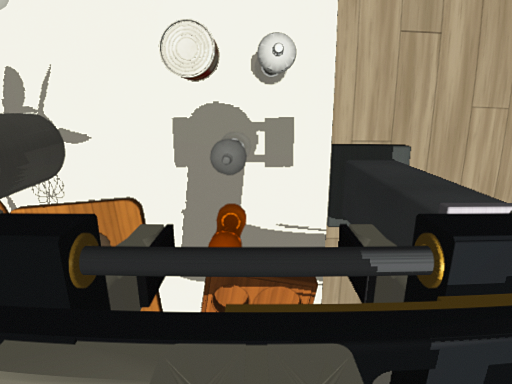

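White mill's knob is at (279,46), dark mill's knob at (228,157), orange decoy at (231,222), and a tin at (188,48).

```bash
python3 - <<'E'
from h import *
m=ctrl.camera_model('wrist')
print(plane(m,[(278.5,46.5),(228,157)],.163)); print(plane(m,[(277,53),(229,156)],.145)) 
print(plane(m,[(188,48)],.1))
E
```

```text
[[ 0.45628167 -0.37997002  0.163     ]
 [ 0.50933878 -0.26715482  0.163     ]]
[[ 0.4566148  -0.37664655  0.145     ]
 [ 0.50976361 -0.26570888  0.145     ]]
[[ 0.56073036 -0.39028794  0.1       ]]
```

>>> step_arm(rows=[[0.2, [29, -18, 0], [0, 0, 0]], [0.2, [29, -18, -40], [0, 0, 0]], [0.2, [29, -18, -80], [0, 0, 0]], [0.2, [29, -18, -120], [0, 0, 0]], [0.2, [29, -18, -160], [0, 0, 0]]])

```text
clock: 1.87
tool_pos: [0.5079, -0.2686, 0.1895]
orientation: [-180.0, -0.0, -90.1]
force: [1.0, 0.0, -0.0]
opening: 0.0705
gripper_force: 0.0
```

>>> step_arm(rows=[[0.2, [0, 0, -20], [0, 0, 0]], [0.2, [0, 0, -45], [0, 0, 0]], [0.2, [0, 0, -70], [0, 0, 0]], [0.2, [0, 0, -90], [0, 0, 0]], [0.2, [0, 0, -90], [0, 0, 0]]])

```text
clock: 2.28
tool_pos: [0.5054, -0.2677, 0.0967]
orientation: [179.6, 0.1, -90.2]
force: [-0.8, 0.5, -0.3]
opening: 0.0702
gripper_force: 0.0
```

>>> step_arm(rows=[[0.5, [0, 0, 0], [0, 0, 0]], [0.5, [0, 0, 0], [0, 0, 0]], [0.6, [0, 0, 0], [0, 0, 0]], [0.7, [0, 0, 0], [0, 0, 0]], [0.7, [0, 0, 0], [0, 0, 0]]])

```text
clock: 2.7
tool_pos: [0.5098, -0.2674, 0.1024]
orientation: [-179.8, -0.0, -90.0]
force: [2.5, 0.5, -1.5]
opening: 0.0423
gripper_force: 23.9
```

>>> step_arm(rows=[[0.7, [0, 0, 0], [0, 0, 0]], [0.7, [0, 0, 10], [0, 0, 0]], [0.7, [0, 0, 20], [0, 0, 0]], [0.7, [0, 0, 30], [0, 0, 0]], [0.7, [0, 0, 30], [0, 0, 0]]])

```text
clock: 3.12
tool_pos: [0.5102, -0.2675, 0.1339]
orientation: [-179.8, -0.1, -90.0]
force: [0.2, -0.0, -2.2]
opening: 0.0423
gripper_force: 29.7
```

```bash
python3 - <<'E'
from h import *
im,m=snap('side','s1.png');im2,m2=snap('wrist','w2.png')
A=cv2.resize(im[150:290,220:350],None,fx=3,fy=3); A=cv2.resize(A,(390,420));B=cv2.resize(im2,(400,420))
cv2.imwrite('pics/c3.png',np.hstack([A,B])[...,::-1])
E
```

```text
(no output)
```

View pics/c3.png

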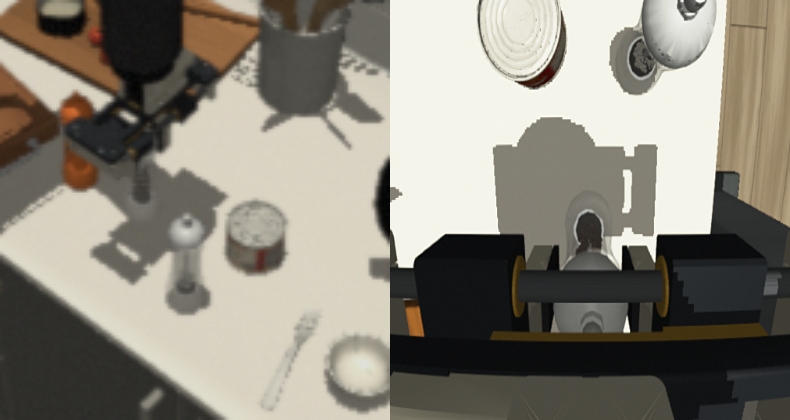

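Dark mill is gripped and lifted 30 mm; the white mill and the tin stand clear. Next I'll lift high, carry past the orange decoy and look at the caddy.

>>> step_arm(rows=[[0.7, [0, 0, 30], [0, 0, 0]], [0.7, [0, 0, 70], [0, 0, 0]], [0.7, [0, 0, 110], [0, 0, 0]], [0.7, [0, 0, 150], [0, 0, 0]], [0.7, [0, 5, 190], [0, 0, 0]]])

```text
clock: 3.63
tool_pos: [0.5081, -0.2623, 0.3223]
orientation: [179.9, 0.0, -90.0]
force: [1.2, 0.3, -3.0]
opening: 0.0424
gripper_force: 29.7
```

>>> step_arm(rows=[[0.7, [0, 35, 0], [0, 0, 0]], [0.7, [0, 75, 0], [0, 0, 0]], [0.7, [0, 115, 0], [0, 0, 0]], [0.7, [0, 155, 0], [0, 0, 0]], [0.7, [-5, 195, 0], [0, 0, 0]]])

```text
clock: 4.05
tool_pos: [0.5035, -0.0654, 0.3203]
orientation: [179.9, 0.0, -90.0]
force: [1.4, 0.8, -1.7]
opening: 0.0418
gripper_force: 29.8
```

>>> step_arm(rows=[[0.7, [-5, 40, 0], [0, 0, 0]], [0.7, [-10, 80, 0], [0, 0, 0]], [0.7, [-15, 120, 0], [0, 0, 0]], [0.7, [-20, 155, 0], [0, 0, 0]], [0.7, [-20, 155, 0], [0, 0, 0]]])

```text
clock: 4.47
tool_pos: [0.4828, 0.0928, 0.3204]
orientation: [180.0, 0.1, -89.8]
force: [0.4, -0.2, -2.2]
opening: 0.0419
gripper_force: 29.8
```

>>> step_arm(rows=[[0.7, [0, 0, 0], [0, 0, 0]], [0.7, [0, 0, 0], [0, 0, 0]], [0.7, [0, 0, 0], [0, 0, 0]], [0.7, [0, 0, 0], [0, 0, 0]], [0.7, [0, 0, 0], [0, 0, 0]]])

```text
clock: 4.88
tool_pos: [0.484, 0.0868, 0.321]
orientation: [180.0, -0.0, -90.1]
force: [0.8, 0.2, -2.0]
opening: 0.0423
gripper_force: 29.8
```

```bash
python3 - <<'E'
from h import *
o=ctrl.get_obs();print(o['tool_pos'],o['opening'])
im,m=snap('wrist','w3.png')
E
```

```text
[0.48395239 0.08682563 0.32096498] 0.04229638071309043
```

View pics/w3.png

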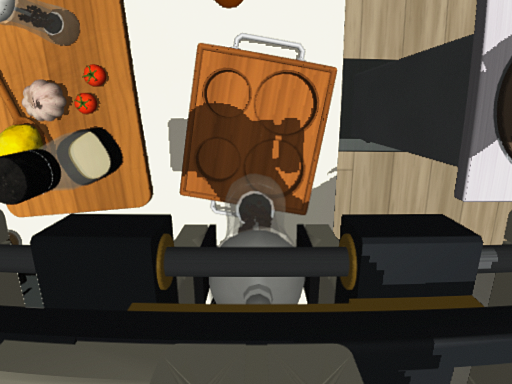

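The caddy is clear: corners about (200,44), (336,67), (307,213), (181,195); wells about (227,93), (286,103), (218,158), (273,166).

```bash
cat >> h.py <<'E'
W=np.array([[46,-46],[-35,-46],[46,46],[-35,46],[94,-105],[-94,-105],[-94,105],[94,105]])/1000.
def rigid(A,B):
    a=A-A.mean(0);b=B-B.mean(0);th=np.arctan2((a[:,0]*b[:,1]-a[:,1]*b[:,0]).sum(),(a*b).sum())
    R=np.array([[np.cos(th),-np.sin(th)],[np.sin(th),np.cos(th)]]);return th,R,B.mean(0)-R@A.mean(0)
E
python3 - <<'E'
from h import *
m=ctrl.camera_model('wrist');im=cv2.imread('pics/w3.png')
px=[(227,93),(286,103),(218,158),(273,166),(200,44),(336,67),(307,213),(181,195)]
P=plane(m,px,.038)[:,:2]
for idx in(slice(0,4),slice(4,8),slice(0,8)):
    th,R,t=rigid(W[idx],P[idx]);print(np.degrees(th),t,((W@R.T+t)[:4]).round(4).tolist(),((P-(W@R.T+t))*1000).round(1).tolist())
a=np.linspace(0,6.283,40)
for k,r in enumerate((.031,.042,.031,.042)):
    c=R@W[k]+t; q=proj(m,np.c_[c[0]+r*np.cos(a),c[1]+r*np.sin(a),0*a+.038])
    cv2.polylines(im,[np.int32(q*16)],True,(0,255,0),1,16,4)
cv2.polylines(im,[np.int32(proj(m,np.c_[(W@R.T+t)[4:],[.038]*4])*16)],True,(255,255,0),1,16,4)
cv2.imwrite('pics/o1.png',cv2.resize(im[20:240,150:370],None,fx=2.7,fy=2.7,interpolation=2))
E
```

```text
-9.634103629506788 [0.48471016 0.04761272] [[0.5224, -0.0054], [0.4425, 0.0081], [0.5378, 0.0853], [0.4579, 0.0988]] [[-0.7, 2.6], [0.7, 2.1], [-1.8, -1.3], [1.8, -3.4], [-4.4, 6.9], [3.8, 3.9], [-0.1, -2.6], [-4.2, 1.6]]
-9.149452177039846 [0.48350772 0.05006487] [[0.5216, -0.0027], [0.4416, 0.0102], [0.5362, 0.0882], [0.4563, 0.101]] [[0.0, -0.2], [1.6, -0.0], [-0.2, -4.2], [3.4, -5.7], [-4.2, 3.8], [4.3, 2.4], [2.1, -4.4], [-2.2, -1.8]]
-9.241441755468653 [0.48410585 0.04882021] [[0.5221, -0.004], [0.4422, 0.009], [0.5369, 0.0868], [0.4569, 0.0998]] [[-0.5, 1.1], [1.0, 1.2], [-0.9, -2.8], [2.7, -4.5], [-4.6, 5.2], [3.8, 3.4], [1.3, -3.3], [-3.0, -0.3]]
```

View pics/o1.png

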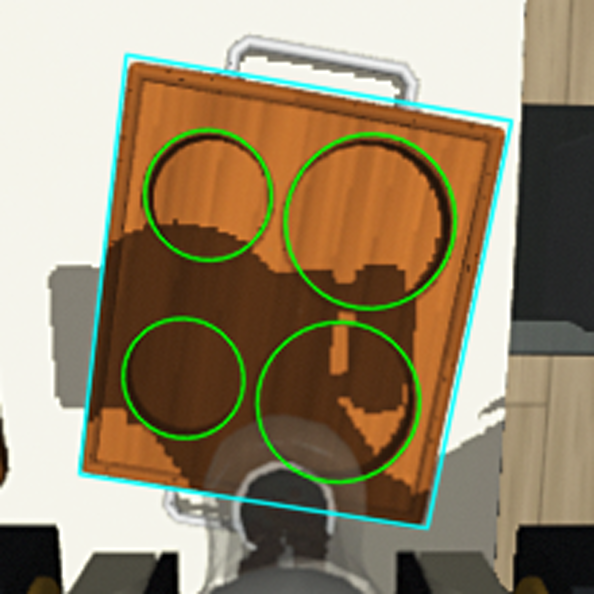

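The fit is good to 2 mm. Small wells are at (0.537,0.086) and (0.522,-0.004), large wells at (0.442,0.009) and (0.457,0.099). The dark mill goes into small+.

>>> step_arm(rows=[[0.7, [27, -1, 0], [0, 0, 0]], [0.7, [53, -3, 0], [0, 0, 0]], [0.7, [53, -3, -40], [0, 0, 0]], [0.7, [53, -3, -80], [0, 0, 0]], [0.7, [53, -3, -120], [0, 0, 0]]])

```text
clock: 5.35
tool_pos: [0.5374, 0.0841, 0.1998]
orientation: [-179.9, 0.0, -90.1]
force: [0.4, 0.6, -4.8]
opening: 0.0423
gripper_force: 29.9
```

>>> step_arm(rows=[[0.7, [0, 0, -20], [0, 0, 0]], [0.7, [0, 0, -30], [0, 0, 0]], [0.7, [0, 0, -30], [0, 0, 0]], [0.7, [0, 0, -30], [0, 0, 0]], [0.7, [0, 0, -30], [0, 0, 0]]])

```text
clock: 5.77
tool_pos: [0.5383, 0.0852, 0.1732]
orientation: [-179.8, 0.1, -90.0]
force: [-0.2, 0.2, -2.5]
opening: 0.0421
gripper_force: 29.9
```

```bash
python3 - <<'E'
from h import *
o=ctrl.get_obs();print(o['tool_pos'],o['force'])
im,m=snap('wrist','w4.png');im2,m2=snap('top','t4.png')
print(proj(m,[.537,.086,.038]),proj(m2,[.537,.086,.038]))
A=cv2.resize(im[0:320,100:420],(400,400));B=cv2.resize(im2[150:250,150:250],(400,400),interpolation=2)
cv2.imwrite('pics/c4.png',np.hstack([A,B])[...,::-1])
E
```

```text
[0.53832159 0.08516606 0.17316275] [-0.15294068  0.17415485 -2.52320745]
[[257.11115175 184.7380229 ]] [[190.06713477 190.17059026]]
```

View pics/c4.png

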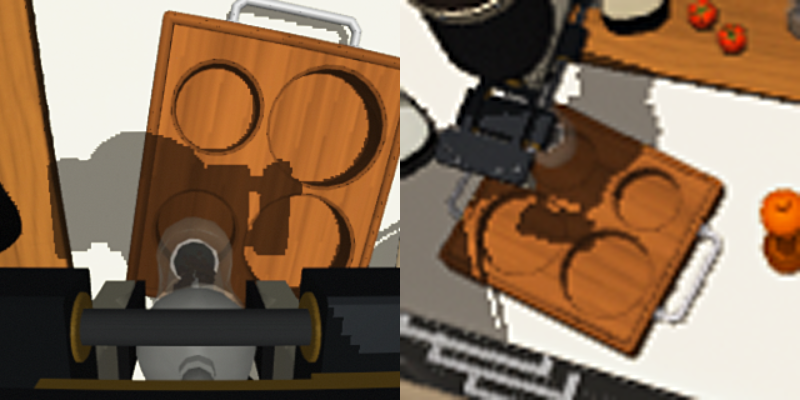

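The well centre projects onto the seen well and the mill hangs over it. I'll lower it.

>>> step_arm(rows=[[0.7, [0, 0, -15], [0, 0, 0]], [0.7, [0, 0, -30], [0, 0, 0]], [0.7, [0, 0, -42], [0, 0, 0]], [0.7, [0, 0, -50], [0, 0, 0]], [0.7, [0, 0, -54], [0, 0, 0]]])

```text
clock: 6.28
tool_pos: [0.5369, 0.0849, 0.117]
orientation: [-180.0, 0.0, -90.0]
force: [-0.8, -0.1, -3.0]
opening: 0.0419
gripper_force: 29.9
```

>>> step_arm(rows=[[0.7, [0, 0, -1], [0, 0, 0]], [0.7, [0, 0, -3], [0, 0, 0]], [0.7, [0, 0, -4], [0, 0, 0]], [0.7, [0, 0, -5], [0, 0, 0]], [0.7, [0, 0, -5], [0, 0, 0]]])

```text
clock: 6.7
tool_pos: [0.537, 0.0849, 0.1123]
orientation: [-180.0, 0.0, -90.0]
force: [0.3, 0.4, -2.5]
opening: 0.0419
gripper_force: 29.9
```

>>> step_arm(rows=[[0.7, [0, 0, -1], [0, 0, 0]], [0.7, [0, 0, -1], [0, 0, 0]], [0.7, [0, 0, -2], [0, 0, 0]], [0.7, [0, 0, -2], [0, 0, 0]], [0.7, [0, 0, -2], [0, 0, 0]]])

```text
clock: 7.12
tool_pos: [0.5378, 0.085, 0.1119]
orientation: [-179.9, 0.0, -90.0]
force: [-1.7, 0.2, 10.2]
opening: 0.0417
gripper_force: 30.1
```

Force went from -2.5 to +10 N at the expected height, so it is seated. Release, rise, then go over to the white mill at (0.457,-0.379).

>>> step_arm(rows=[[0.5, [0, 0, 1], [0, 0, 0]], [0.3, [0, 0, 1], [0, 0, 0]], [0.2, [0, 0, 1], [0, 0, 0]], [0.2, [0, 0, 1], [0, 0, 0]], [0.2, [0, 0, 1], [0, 0, 0]]])

```text
clock: 7.53
tool_pos: [0.5369, 0.0849, 0.111]
orientation: [180.0, -0.0, -90.0]
force: [-0.4, 0.7, -0.5]
opening: 0.0651
gripper_force: 0.0
```

>>> step_arm(rows=[[0.2, [0, 0, 15], [0, 0, 0]], [0.2, [0, 0, 40], [0, 0, 0]], [0.2, [0, 0, 80], [0, 0, 0]], [0.2, [0, 0, 120], [0, 0, 0]], [0.2, [0, 0, 155], [0, 0, 0]]])

```text
clock: 7.95
tool_pos: [0.5369, 0.0847, 0.2685]
orientation: [-179.9, -0.0, -90.0]
force: [1.3, -0.2, -0.1]
opening: 0.0701
gripper_force: 0.0
```

```bash
python3 - <<'E'
from h import *
o=ctrl.get_obs();print(o['tool_pos'],o['force'])
im,m=snap('wrist','w5.png')
cv2.imwrite('pics/c5.png',im[...,::-1])
print(proj(m,[.537,.086,.174]),proj(m,[.537,.086,.136]))
E
```

```text
[0.53692347 0.0846846  0.26853243] [ 1.33784902 -0.17383968 -0.12886261]
[[255.119315   196.85383273]] [[255.28754351 186.05696319]]
```

View pics/c5.png

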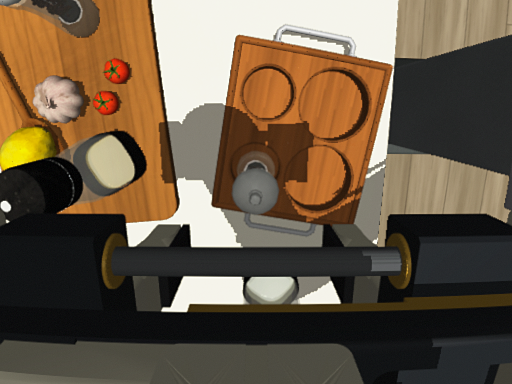

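Dark mill stands upright in its well: knob at (256,198), predicted (255,197). Now the white mill.

>>> step_arm(rows=[[0.2, [-7, -40, 0], [0, 0, 0]], [0.2, [-14, -80, 0], [0, 0, 0]], [0.2, [-21, -120, 0], [0, 0, 0]], [0.2, [-28, -160, 0], [0, 0, 0]], [0.2, [-35, -200, 0], [0, 0, 0]]])

```text
clock: 8.42
tool_pos: [0.5012, -0.1167, 0.2662]
orientation: [-180.0, 0.0, -90.0]
force: [0.7, 0.1, -0.0]
opening: 0.0702
gripper_force: 0.0
```

>>> step_arm(rows=[[0.2, [-7, -40, 0], [0, 0, 0]], [0.2, [-14, -80, 0], [0, 0, 0]], [0.2, [-21, -120, 0], [0, 0, 0]], [0.2, [-28, -160, 0], [0, 0, 0]], [0.2, [-35, -180, 0], [0, 0, 0]]])

```text
clock: 8.83
tool_pos: [0.466, -0.2985, 0.2656]
orientation: [180.0, -0.0, -90.1]
force: [-0.3, 0.3, 0.3]
opening: 0.0702
gripper_force: 0.0
```

```bash
python3 - <<'E'
from h import *
o=ctrl.get_obs();print(o['tool_pos'])
im,m=snap('wrist','w6.png')
print(proj(m,[.457,-.379,.164]))
E
```

```text
[ 0.46596741 -0.29852599  0.26560609]
[[266.38891682  93.06737163]]
```

View pics/w6.png

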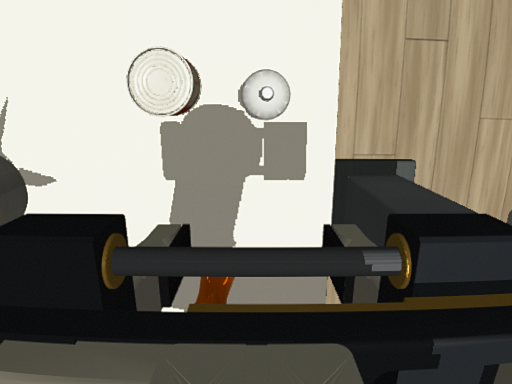

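White mill's knob is at (266,93), exactly as predicted. Descend on it.

>>> step_arm(rows=[[0.2, [-5, -40, 0], [0, 0, 0]], [0.2, [-10, -80, 0], [0, 0, 0]], [0.2, [-10, -84, -20], [0, 0, 0]], [0.2, [-10, -84, -50], [0, 0, 0]], [0.2, [-10, -84, -70], [0, 0, 0]]])

```text
clock: 9.3
tool_pos: [0.4558, -0.3796, 0.1935]
orientation: [179.9, 0.1, -90.1]
force: [-0.7, 0.4, -1.4]
opening: 0.0702
gripper_force: 0.0
```

>>> step_arm(rows=[[0.2, [0, 0, -25], [0, 0, 0]], [0.2, [0, 0, -50], [0, 0, 0]], [0.2, [0, 0, -75], [0, 0, 0]], [0.2, [0, 0, -95], [0, 0, 0]], [0.2, [0, 0, -95], [0, 0, 0]]])

```text
clock: 9.72
tool_pos: [0.4543, -0.3776, 0.0965]
orientation: [179.6, 0.2, -90.1]
force: [-0.9, 0.4, -1.1]
opening: 0.0701
gripper_force: 0.0
```

>>> step_arm(rows=[[0.2, [0, 0, 0], [0, 0, 0]], [0.5, [0, 0, 0], [0, 0, 0]], [0.6, [0, 0, 0], [0, 0, 0]], [0.7, [0, 0, 0], [0, 0, 0]], [0.7, [0, 0, 0], [0, 0, 0]]])

```text
clock: 10.13
tool_pos: [0.4575, -0.3794, 0.1023]
orientation: [-179.9, -0.0, -90.0]
force: [1.0, 0.0, 0.1]
opening: 0.049
gripper_force: 0.0
```

>>> step_arm(rows=[[0.7, [0, 0, 0], [0, 0, 0]], [0.7, [0, 0, 0], [0, 0, 0]], [0.7, [0, 0, 0], [0, 0, 0]], [0.7, [0, 0, 10], [0, 0, 0]], [0.7, [0, 0, 20], [0, 0, 0]]])

```text
clock: 10.55
tool_pos: [0.456, -0.3787, 0.1209]
orientation: [179.9, 0.1, -90.0]
force: [0.5, -0.1, -1.5]
opening: 0.0421
gripper_force: 29.9
```

>>> step_arm(rows=[[0.7, [0, 0, 35], [0, 0, 0]], [0.7, [0, 0, 75], [0, 0, 0]], [0.7, [0, 0, 115], [0, 0, 0]], [0.7, [0, 0, 155], [0, 0, 0]], [0.7, [0, 0, 190], [0, 0, 0]]])

```text
clock: 10.97
tool_pos: [0.4565, -0.3791, 0.3149]
orientation: [-179.9, -0.1, -90.0]
force: [1.6, -1.2, -1.8]
opening: 0.042
gripper_force: 29.9
```

>>> step_arm(rows=[[0.7, [6, 35, 0], [0, 0, 0]], [0.7, [12, 73, 0], [0, 0, 0]], [0.7, [18, 111, 0], [0, 0, 0]], [0.7, [25, 150, 0], [0, 0, 0]], [0.7, [32, 188, 0], [0, 0, 0]]])

```text
clock: 11.38
tool_pos: [0.4882, -0.1895, 0.3119]
orientation: [-180.0, 0.0, -90.0]
force: [1.2, 0.8, -2.4]
opening: 0.0422
gripper_force: 29.9
```

>>> step_arm(rows=[[0.7, [6, 38, 0], [0, 0, 0]], [0.7, [12, 76, 0], [0, 0, 0]], [0.7, [18, 114, 0], [0, 0, 0]], [0.7, [25, 150, 0], [0, 0, 0]], [0.7, [33, 187, 0], [0, 0, 0]]])

```text
clock: 11.8
tool_pos: [0.5212, -0.0024, 0.3122]
orientation: [-180.0, 0.0, -90.0]
force: [0.4, -0.8, -2.7]
opening: 0.0422
gripper_force: 29.9
```

>>> step_arm(rows=[[0.7, [0, 0, 0], [0, 0, 0]], [0.7, [0, 0, -40], [0, 0, 0]], [0.7, [0, 0, -80], [0, 0, 0]], [0.7, [0, 0, -115], [0, 0, 0]], [0.7, [0, 0, -140], [0, 0, 0]]])

```text
clock: 12.22
tool_pos: [0.52, -0.0043, 0.1686]
orientation: [179.8, -0.0, -90.0]
force: [-0.0, 0.7, -1.9]
opening: 0.0421
gripper_force: 29.9
```

>>> step_arm(rows=[[0.7, [0, 0, -5], [0, 0, 0]], [0.7, [0, 0, -20], [0, 0, 0]], [0.7, [0, 0, -35], [0, 0, 0]], [0.7, [0, 0, -47], [0, 0, 0]], [0.7, [0, 0, -55], [0, 0, 0]]])

```text
clock: 12.63
tool_pos: [0.5223, -0.0042, 0.1166]
orientation: [-180.0, 0.0, -90.0]
force: [0.6, -0.0, -1.0]
opening: 0.042
gripper_force: 29.9
```

>>> step_arm(rows=[[0.7, [0, 0, -1], [0, 0, 0]], [0.7, [0, 0, -3], [0, 0, 0]], [0.7, [0, 0, -5], [0, 0, 0]], [0.7, [0, 0, -7], [0, 0, 0]], [0.7, [0, 0, -7], [0, 0, 0]]])

```text
clock: 13.05
tool_pos: [0.5234, -0.004, 0.1117]
orientation: [-179.8, -0.0, -89.9]
force: [-3.4, 0.2, 12.7]
opening: 0.0421
gripper_force: 30.1
```

>>> step_arm(rows=[[0.5, [0, 0, 1], [0, 0, 0]], [0.3, [0, 0, 1], [0, 0, 0]], [0.2, [0, 0, 1], [0, 0, 0]], [0.2, [0, 0, 1], [0, 0, 0]], [0.2, [0, 0, 1], [0, 0, 0]]])

```text
clock: 13.47
tool_pos: [0.5219, -0.0041, 0.1101]
orientation: [-180.0, 0.0, -90.0]
force: [-0.4, -0.7, -0.8]
opening: 0.0648
gripper_force: 0.0
```

>>> step_arm(rows=[[0.2, [0, 0, 15], [0, 0, 0]], [0.2, [0, 0, 50], [0, 0, 0]], [0.2, [0, 0, 90], [0, 0, 0]], [0.2, [0, 0, 130], [0, 0, 0]], [0.2, [0, 0, 170], [0, 0, 0]]])

```text
clock: 13.88
tool_pos: [0.5214, -0.0044, 0.2819]
orientation: [180.0, -0.0, -90.0]
force: [1.9, 0.5, 0.1]
opening: 0.0702
gripper_force: 0.0
```

>>> step_arm(rows=[[0.1, [-3, 37, 14], [0, 0, 0]], [0.1, [-6, 75, 28], [0, 0, 0]], [0.1, [-9, 112, 42], [0, 0, 0]], [0.1, [-12, 150, 56], [0, 0, 0]], [0.1, [-15, 187, 70], [0, 0, 0]]])

```text
clock: 14.3
tool_pos: [0.5063, 0.1844, 0.351]
orientation: [-180.0, 0.0, -90.0]
force: [0.6, -0.5, -0.8]
opening: 0.0786
gripper_force: 0.0
```

>>> step_arm(rows=[[0.1, [-5, 40, 0], [0, 0, 0]], [0.1, [-10, 80, 0], [0, 0, 0]], [0.1, [-15, 120, 0], [0, 0, 0]], [0.1, [-17, 160, 0], [0, 0, 0]], [0.1, [-17, 200, 0], [0, 0, 0]]])

```text
clock: 14.72
tool_pos: [0.489, 0.3848, 0.3503]
orientation: [-180.0, 0.0, -90.0]
force: [1.1, 0.1, 1.5]
opening: 0.0789
gripper_force: 0.0
```

>>> step_arm(rows=[[0.1, [0, 15, 0], [0, 0, 0]], [0.1, [0, 15, 0], [0, 0, 0]], [0.1, [0, 15, 0], [0, 0, 0]], [0.1, [0, 15, 0], [0, 0, 0]], [0.1, [0, 15, 0], [0, 0, 0]]])

```text
clock: 15.13
tool_pos: [0.49, 0.3969, 0.3504]
orientation: [-180.0, 0.0, -90.0]
force: [0.6, 0.5, 0.4]
opening: 0.0788
gripper_force: 0.0
```

```bash
python3 - <<'E'
from h import *
o=ctrl.get_obs();print(o['tool_pos'],o['force'])
im,m=snap('wrist','w7.png');im2,m2=snap('top','t7.png')
cv2.imwrite('pics/c7.png',np.hstack([im[:300,60:460],cv2.resize(im2[90:240,50:250],(400,300),interpolation=2)])[...,::-1])
for q in((.466,.388,.185),(.521,.253,.185)):print(proj(m,q),proj(m2,q))
for q in((.522,-.004,.174),(.537,.086,.174)):print(proj(m2,q))
E
```

```text
[0.4900414  0.39687575 0.35039565] [0.61164875 0.48304007 0.40240412]
[[278.91719684 168.86893647]] [[ 97.3805982  172.47940572]]
[[222.1886503   27.19297491]] [[137.86246504 168.54468918]]
[[206.52328219 188.62542771]]
[[183.87926962 177.96677922]]
```

View pics/c7.png

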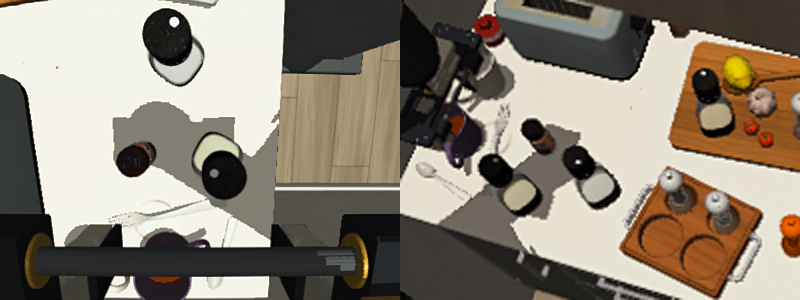

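Both mills stand in the small wells. The bottle caps are at wrist pixels (283,175) and (228,33), with the spice jar at (195,158). Refining the caps with a dark mask.

```bash
python3 - <<'E'
from h import *
im=cv2.imread('pics/w7.png');m=ctrl.camera_model('wrist')
g=(im.max(2)<60).astype(np.uint8);g[215:]=0
g=cv2.morphologyEx(g,cv2.MORPH_CLOSE,np.ones((9,9)));g=cv2.morphologyEx(g,cv2.MORPH_OPEN,np.ones((11,11)))
n,l,s,c=cv2.connectedComponentsWithStats(g)
for i in range(1,n):
    x,y,w,h,a=s[i]
    if a>400: print(s[i],plane(m,[(x+w/2-.5,y+h/2-.5)],.16)[0].round(4))
print(plane(m,[(283,175),(228,33)],.185))
a=np.linspace(0,6.283,60)
for q in((.461,.388),(.5165,.254)):
    P=np.vstack([proj(m,np.c_[q[0]+.024*np.cos(a),q[1]+.024*np.sin(a),0*a+z]) for z in(.130,.185)]);print(P.min(0),P.max(0))
E
```

```text
[ 343    0  169   74 8360] [0.3122 0.2526 0.16  ]
[ 204    9   49   56 2241] [0.5178 0.2561 0.16  ]
[  33   73   71  142 6779] [0.6988 0.363  0.16  ]
[178 146  37  30 910] [0.5555 0.3832 0.16  ]
[ 262  152   44   47 1737] [0.4591 0.3995 0.16  ]
[[0.46177662 0.39447955 0.185     ]
 [0.51571331 0.25819903 0.185     ]]
[259.8660272  140.21685022] [307.274042   191.49047657]
[201.58583938   1.14109918] [253.22253791  63.13884816]
```

Bottles are at (0.516,0.259) and (0.461,0.397). The right-hand one goes first.

>>> step_arm(rows=[[0.1, [8, -40, 0], [0, 0, 0]], [0.1, [16, -80, 0], [0, 0, 0]], [0.1, [24, -119, 0], [0, 0, 0]], [0.1, [26, -139, -30], [0, 0, 0]], [0.1, [26, -139, -70], [0, 0, 0]]])

```text
clock: 15.65
tool_pos: [0.518, 0.2555, 0.2844]
orientation: [-179.6, 0.3, -90.2]
force: [0.6, 1.6, -0.2]
opening: 0.079
gripper_force: 0.0
```

>>> step_arm(rows=[[0.1, [0, 0, -40], [0, 0, 0]], [0.1, [0, 0, -70], [0, 0, 0]], [0.1, [0, 0, -95], [0, 0, 0]], [0.1, [0, 0, -120], [0, 0, 0]], [0.1, [0, 0, -140], [0, 0, 0]]])

```text
clock: 16.07
tool_pos: [0.5155, 0.2576, 0.1387]
orientation: [180.0, -0.0, -90.1]
force: [-0.3, 0.5, -1.1]
opening: 0.0784
gripper_force: 0.0
```

>>> step_arm(rows=[[0.1, [0, 0, -7], [0, 0, 0]], [0.1, [0, 0, -14], [0, 0, 0]], [0.1, [0, 0, -14], [0, 0, 0]], [0.35, [0, 0, -14], [0, 0, 0]], [0.5, [0, 0, -14], [0, 0, 0]]])

```text
clock: 16.48
tool_pos: [0.5166, 0.2593, 0.1275]
orientation: [-179.9, 0.1, -90.0]
force: [0.5, 0.3, 0.7]
opening: 0.0702
gripper_force: 0.0
```

>>> step_arm(rows=[[0.6, [0, 0, 0], [0, 0, 0]], [0.7, [0, 0, 0], [0, 0, 0]], [0.7, [0, 0, 0], [0, 0, 0]], [0.7, [0, 0, 0], [0, 0, 0]], [0.7, [0, 0, 0], [0, 0, 0]]])

```text
clock: 16.9
tool_pos: [0.5162, 0.259, 0.1266]
orientation: [-179.9, 0.0, -90.0]
force: [1.4, 0.4, 2.9]
opening: 0.0463
gripper_force: 29.9
```

>>> step_arm(rows=[[0.7, [0, 0, 5], [0, 0, 0]], [0.7, [0, 0, 10], [0, 0, 0]], [0.7, [0, 0, 15], [0, 0, 0]], [0.7, [0, 0, 20], [0, 0, 0]], [0.7, [0, 0, 20], [0, 0, 0]]])

```text
clock: 17.32
tool_pos: [0.5163, 0.2592, 0.1473]
orientation: [-179.9, 0.1, -90.0]
force: [0.6, 0.5, -3.6]
opening: 0.0465
gripper_force: 29.9
```

Held. Carry to large-, hover just above the rim and check the overlay.

>>> step_arm(rows=[[0.7, [-5, 0, 25], [0, 0, 0]], [0.7, [-20, -5, 50], [0, 0, 0]], [0.7, [-40, -15, 75], [0, 0, 0]], [0.7, [-60, -35, 90], [0, 0, 0]], [0.7, [-74, -65, 90], [0, 0, 0]]])

```text
clock: 17.73
tool_pos: [0.4423, 0.1954, 0.2395]
orientation: [-179.7, 0.2, -89.9]
force: [1.6, 0.2, -3.7]
opening: 0.0464
gripper_force: 30.0
```

>>> step_arm(rows=[[0.7, [0, -35, 0], [0, 0, 0]], [0.7, [0, -72, 0], [0, 0, 0]], [0.7, [0, -110, 0], [0, 0, 0]], [0.7, [0, -150, 0], [0, 0, 0]], [0.7, [0, -175, 0], [0, 0, 0]]])

```text
clock: 18.15
tool_pos: [0.4407, 0.0162, 0.2362]
orientation: [180.0, 0.0, -90.0]
force: [0.7, -1.0, -4.1]
opening: 0.0469
gripper_force: 30.0
```

>>> step_arm(rows=[[0.7, [0, -10, -10], [0, 0, 0]], [0.7, [0, -10, -25], [0, 0, 0]], [0.7, [0, -10, -40], [0, 0, 0]], [0.7, [0, -10, -50], [0, 0, 0]], [0.7, [0, -10, -50], [0, 0, 0]]])

```text
clock: 18.57
tool_pos: [0.4403, 0.0085, 0.1839]
orientation: [179.8, -0.1, -90.0]
force: [-0.1, -1.4, -3.0]
opening: 0.0467
gripper_force: 30.0
```

```bash
python3 - <<'E'
from h import *
o=ctrl.get_obs();p=o['tool_pos'];print(p,o['orientation'],o['force'])
im,m=snap('wrist','w8.png');im=im[...,::-1].copy()
raw=im.copy()
a=np.linspace(0,6.283,60)
def circ(c,r,z,col):
    q=proj(m,np.c_[c[0]+r*np.cos(a),c[1]+r*np.sin(a),0*a+z]);cv2.polylines(im,[np.int32(q*16)],True,col,1,16,4)
circ((.442,.009),.042,.038,(0,255,0));circ(p[:2],.035,p[2]-.126,(255,255,0));circ(p[:2],.035,p[2]-.126+.1,(0,0,255))
x=slice(90,410)
s,ms=snap('side','s8.png')
cv2.imwrite('pics/c8.png',np.hstack([cv2.resize(raw[40:340,x],(400,375)),cv2.resize(im[40:340,x],(400,375))]))
E
```

```text
[0.44033217 0.00849832 0.18387184] [ 1.79783970e+02 -5.62140511e-02 -9.00322933e+01] [-0.14968665 -1.35685866 -2.97612138]
```

View pics/c8.png

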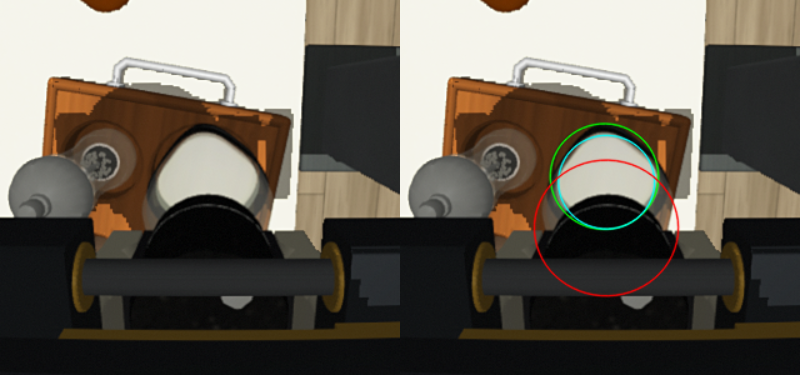

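The bottle's base matches the overlay, centred within about 2 mm over the well. I'll lower it slowly.

>>> step_arm(rows=[[0.7, [0, 0, -8], [0, 0, 0]], [0.7, [0, 0, -16], [0, 0, 0]], [0.7, [0, 0, -22], [0, 0, 0]], [0.7, [0, 0, -26], [0, 0, 0]], [0.7, [0, 0, -28], [0, 0, 0]]])

```text
clock: 19.08
tool_pos: [0.4417, 0.009, 0.1573]
orientation: [180.0, -0.0, -90.0]
force: [0.0, 2.0, -3.8]
opening: 0.0466
gripper_force: 30.0
```

>>> step_arm(rows=[[0.7, [0, 0, -4], [0, 0, 0]], [0.7, [0, 0, -8], [0, 0, 0]], [0.7, [0, 0, -12], [0, 0, 0]], [0.7, [0, 0, -16], [0, 0, 0]], [0.7, [0, 0, -18], [0, 0, 0]]])

```text
clock: 19.5
tool_pos: [0.4418, 0.0089, 0.1396]
orientation: [180.0, 0.0, -90.0]
force: [-0.3, 0.6, -3.5]
opening: 0.0469
gripper_force: 30.0
```

>>> step_arm(rows=[[0.7, [0, 0, -2], [0, 0, 0]], [0.7, [0, 0, -3], [0, 0, 0]], [0.7, [0, 0, -4], [0, 0, 0]], [0.7, [0, 0, -5], [0, 0, 0]], [0.7, [0, 0, -5], [0, 0, 0]]])

```text
clock: 19.92
tool_pos: [0.4425, 0.0087, 0.1363]
orientation: [-179.9, -0.0, -90.0]
force: [-2.1, 0.6, 8.8]
opening: 0.0466
gripper_force: 30.3
```

Seated. Release and go for the left bottle.

>>> step_arm(rows=[[0.5, [0, 0, 1], [0, 0, 0]], [0.4, [0, 0, 1], [0, 0, 0]], [0.32, [0, 0, 1], [0, 0, 0]], [0.32, [0, 0, 1], [0, 0, 0]], [0.32, [0, 0, 1], [0, 0, 0]]])

```text
clock: 20.33
tool_pos: [0.4419, 0.0088, 0.1361]
orientation: [-180.0, -0.0, -90.0]
force: [0.1, 0.0, 0.6]
opening: 0.0591
gripper_force: 0.0
```

>>> step_arm(rows=[[0.32, [0, 0, 15], [0, 0, 0]], [0.32, [0, 0, 40], [0, 0, 0]], [0.32, [0, 0, 75], [0, 0, 0]], [0.2, [0, 5, 110], [0, 0, 0]], [0.1, [0, 30, 130], [0, 0, 0]]])

```text
clock: 20.75
tool_pos: [0.4427, 0.0375, 0.2699]
orientation: [-179.8, 0.0, -90.1]
force: [0.7, 0.2, 0.4]
opening: 0.068
gripper_force: 0.0
```

>>> step_arm(rows=[[0.1, [4, 40, 0], [0, 0, 0]], [0.1, [8, 80, 0], [0, 0, 0]], [0.1, [12, 120, 0], [0, 0, 0]], [0.1, [16, 160, 0], [0, 0, 0]], [0.1, [19, 200, 0], [0, 0, 0]]])

```text
clock: 21.17
tool_pos: [0.4607, 0.2407, 0.2663]
orientation: [-180.0, 0.0, -90.0]
force: [1.4, -1.0, 0.6]
opening: 0.0787
gripper_force: 0.0
```

>>> step_arm(rows=[[0.1, [0, 40, 0], [0, 0, 0]], [0.1, [0, 80, 0], [0, 0, 0]], [0.1, [0, 120, 0], [0, 0, 0]], [0.1, [0, 158, 0], [0, 0, 0]], [0.1, [0, 158, 0], [0, 0, 0]]])

```text
clock: 21.58
tool_pos: [0.4606, 0.4024, 0.2644]
orientation: [180.0, -0.1, -89.8]
force: [1.4, -0.7, -0.1]
opening: 0.0788
gripper_force: 0.0
```

>>> step_arm(rows=[[0.1, [0, 0, 0], [0, 0, 0]], [0.1, [0, 0, -15], [0, 0, 0]], [0.1, [0, 0, -30], [0, 0, 0]], [0.1, [0, 0, -45], [0, 0, 0]], [0.1, [0, 0, -60], [0, 0, 0]]])

```text
clock: 22.0
tool_pos: [0.461, 0.3958, 0.2057]
orientation: [-180.0, 0.0, -90.0]
force: [-0.7, -0.2, -0.2]
opening: 0.0789
gripper_force: 0.0
```

Commanded pose is (0.461,0.397,0.206). Go down 80 to 0.126, close, and lift 20.

>>> step_arm(rows=[[0.1, [0, 0, -20], [0, 0, 0]], [0.1, [0, 0, -40], [0, 0, 0]], [0.1, [0, 0, -60], [0, 0, 0]], [0.1, [0, 0, -75], [0, 0, 0]], [0.1, [0, 0, -80], [0, 0, 0]]])

```text
clock: 22.42
tool_pos: [0.4601, 0.3947, 0.1237]
orientation: [179.9, -0.2, -90.1]
force: [-0.2, 0.3, -0.2]
opening: 0.0791
gripper_force: 0.0
```

>>> step_arm(rows=[[0.1, [0, 0, 0], [0, 0, 0]], [0.1, [0, 0, 0], [0, 0, 0]], [0.35, [0, 0, 0], [0, 0, 0]], [0.5, [0, 0, 0], [0, 0, 0]], [0.6, [0, 0, 0], [0, 0, 0]]])

```text
clock: 22.83
tool_pos: [0.4612, 0.3972, 0.1271]
orientation: [-179.9, 0.1, -90.0]
force: [0.5, -0.1, 0.2]
opening: 0.0639
gripper_force: 0.0
```

>>> step_arm(rows=[[0.7, [0, 0, 0], [0, 0, 0]], [0.7, [0, 0, 0], [0, 0, 0]], [0.7, [0, 0, 0], [0, 0, 0]], [0.7, [0, 0, 0], [0, 0, 0]], [0.7, [0, 0, 0], [0, 0, 0]]])

```text
clock: 23.25
tool_pos: [0.4608, 0.397, 0.1264]
orientation: [-180.0, 0.0, -90.0]
force: [-1.7, -0.4, 3.2]
opening: 0.047
gripper_force: 30.0
```

>>> step_arm(rows=[[0.7, [0, 0, 5], [0, 0, 0]], [0.7, [0, 0, 10], [0, 0, 0]], [0.7, [0, 0, 15], [0, 0, 0]], [0.7, [0, 0, 20], [0, 0, 0]], [0.7, [0, 0, 20], [0, 0, 0]]])

```text
clock: 23.67
tool_pos: [0.4613, 0.3973, 0.1474]
orientation: [-179.9, 0.1, -90.0]
force: [0.0, 0.2, -2.1]
opening: 0.0467
gripper_force: 30.0
```

>>> step_arm(rows=[[0.7, [0, 0, 25], [0, 0, 0]], [0.7, [0, -10, 50], [0, 0, 0]], [0.7, [0, -35, 75], [0, 0, 0]], [0.7, [0, -70, 80], [0, 0, 0]], [0.7, [0, -108, 80], [0, 0, 0]]])

```text
clock: 24.08
tool_pos: [0.4616, 0.2893, 0.2283]
orientation: [-179.8, 0.2, -89.9]
force: [1.8, -0.5, -3.3]
opening: 0.0469
gripper_force: 30.0
```

>>> step_arm(rows=[[0.7, [0, -38, 0], [0, 0, 0]], [0.7, [-2, -76, 0], [0, 0, 0]], [0.7, [-4, -115, 0], [0, 0, 0]], [0.7, [-4, -150, 0], [0, 0, 0]], [0.7, [-4, -180, 0], [0, 0, 0]]])

```text
clock: 24.5
tool_pos: [0.4561, 0.1066, 0.2263]
orientation: [-180.0, 0.0, -90.0]
force: [0.3, -0.5, -2.6]
opening: 0.0468
gripper_force: 30.0
```

>>> step_arm(rows=[[0.7, [0, -10, -10], [0, 0, 0]], [0.7, [0, -10, -25], [0, 0, 0]], [0.7, [0, -10, -40], [0, 0, 0]], [0.7, [0, -10, -40], [0, 0, 0]], [0.7, [0, -10, -40], [0, 0, 0]]])

```text
clock: 24.92
tool_pos: [0.4565, 0.0986, 0.1857]
orientation: [179.9, -0.1, -90.0]
force: [-0.3, 0.6, -2.6]
opening: 0.0469
gripper_force: 30.0
```

```bash
python3 - <<'E'
from h import *
o=ctrl.get_obs();p=o['tool_pos'];print(p,o['force'])
im,m=snap('wrist','w9.png')
for f in('w8','w9'):
    g=cv2.imread('pics/%s.png'%f).astype(int)
    k=((g.min(2)>110)&(np.ptp(g,axis=2)<60)).astype(np.uint8);k[260:]=0
    n,l,s,c=cv2.connectedComponentsWithStats(k)
    for i in range(1,n):
        if s[i][4]>400 and 180<c[i][0]<330: print(f,s[i],c[i].round(1))
print(proj(m,[(p[0],p[1],p[2]-.126),(.457,.099,.038)]))
E
```

```text
[0.45646936 0.09856931 0.18571586] [-0.3478892   0.60759313 -2.58905088]
w8 [   17     0   333   227 38573] [183.1  78.1]
w8 [ 216  147   81   61 3334] [255.4 177.4]
w9 [151   0 115  16 889] [220.7   5.4]
w9 [234  78  57  43 562] [257.8 105.4]
w9 [ 220  154   77   58 3243] [257.3 183.8]
[[255.09025742 186.42167322]
 [254.59305961 181.69381404]]
```

The bottle sits about 3 mm toward +y of the tool, so I'll shift -3 mm and lower.

>>> step_arm(rows=[[0.7, [0, -3, -5], [0, 0, 0]], [0.7, [0, -3, -12], [0, 0, 0]], [0.7, [0, -3, -20], [0, 0, 0]], [0.7, [0, -3, -26], [0, 0, 0]], [0.7, [0, -3, -28], [0, 0, 0]]])

```text
clock: 25.38
tool_pos: [0.4567, 0.0959, 0.157]
orientation: [180.0, -0.0, -90.0]
force: [0.6, 0.8, -2.3]
opening: 0.0468
gripper_force: 30.0
```

>>> step_arm(rows=[[0.7, [0, 0, -4], [0, 0, 0]], [0.7, [0, 0, -8], [0, 0, 0]], [0.7, [0, 0, -12], [0, 0, 0]], [0.7, [0, 0, -16], [0, 0, 0]], [0.7, [0, 0, -18], [0, 0, 0]]])

```text
clock: 25.8
tool_pos: [0.4568, 0.0958, 0.1395]
orientation: [180.0, -0.0, -90.0]
force: [-0.1, -0.4, -2.6]
opening: 0.0468
gripper_force: 30.0
```

>>> step_arm(rows=[[0.7, [0, 0, -2], [0, 0, 0]], [0.7, [0, 0, -3], [0, 0, 0]], [0.7, [0, 0, -4], [0, 0, 0]], [0.7, [0, 0, -5], [0, 0, 0]], [0.7, [0, 0, -5], [0, 0, 0]]])

```text
clock: 26.22
tool_pos: [0.4572, 0.0956, 0.1363]
orientation: [-180.0, -0.0, -90.0]
force: [-3.2, -1.5, 9.9]
opening: 0.0471
gripper_force: 30.0
```

Seated at the same height as the first. Release, rise, and move to the left for a final check.

>>> step_arm(rows=[[0.5, [0, 0, 1], [0, 0, 0]], [0.4, [0, 0, 1], [0, 0, 0]], [0.32, [0, 0, 1], [0, 0, 0]], [0.32, [0, 0, 1], [0, 0, 0]], [0.32, [0, 0, 1], [0, 0, 0]]])

```text
clock: 26.63
tool_pos: [0.457, 0.0959, 0.1361]
orientation: [-180.0, 0.0, -90.0]
force: [-0.8, 0.0, 0.4]
opening: 0.0587
gripper_force: 0.0
```

>>> step_arm(rows=[[0.32, [0, 0, 15], [0, 0, 0]], [0.32, [0, 0, 50], [0, 0, 0]], [0.32, [0, 0, 90], [0, 0, 0]], [0.32, [0, 0, 130], [0, 0, 0]], [0.32, [0, 0, 170], [0, 0, 0]]])

```text
clock: 27.05
tool_pos: [0.4565, 0.0955, 0.308]
orientation: [-180.0, -0.0, -90.0]
force: [1.0, 0.9, 0.4]
opening: 0.0594
gripper_force: 0.0
```

>>> step_arm(rows=[[0.32, [0, 20, 20], [0, 0, 0]], [0.32, [0, 50, 40], [0, 0, 0]], [0.32, [0, 80, 60], [0, 0, 0]], [0.32, [0, 110, 60], [0, 0, 0]], [0.32, [0, 110, 60], [0, 0, 0]]])

```text
clock: 27.47
tool_pos: [0.4573, 0.2099, 0.3666]
orientation: [-179.9, 0.1, -89.9]
force: [-0.2, 0.0, -0.5]
opening: 0.0595
gripper_force: 0.0
```

>>> step_arm(rows=[[0.32, [0, 0, 0], [0, 0, 0]], [0.32, [0, 0, 0], [0, 0, 0]], [0.32, [0, 0, 0], [0, 0, 0]], [0.32, [0, 0, 0], [0, 0, 0]], [0.32, [0, 0, 0], [0, 0, 0]]])

```text
clock: 27.88
tool_pos: [0.4569, 0.205, 0.3661]
orientation: [-180.0, -0.0, -90.1]
force: [-0.0, 0.1, -1.1]
opening: 0.0596
gripper_force: 0.0
```

```bash
python3 - <<'E'
from h import *
o=ctrl.get_obs();print(o['tool_pos'],o['force'])
im,m=snap('wrist','w10.png')
k=(im.max(2)<60).astype(np.uint8);k[215:]=0
k=cv2.morphologyEx(k,cv2.MORPH_CLOSE,np.ones((7,7)));k=cv2.morphologyEx(k,cv2.MORPH_OPEN,np.ones((11,11)))
n,l,s,c=cv2.connectedComponentsWithStats(k)
for i in range(1,n):
    if s[i][4]>400: print(s[i])
a=np.linspace(0,6.283,60)
for q in((.442,.009),(.457,.099)):
    P=np.vstack([proj(m,np.c_[q[0]+.024*np.cos(a),q[1]+.024*np.sin(a),0*a+z]) for z in(.140,.195)]);print('cap',P.min(0),np.ptp(P,axis=0))
for q in((.522,-.004),(.537,.086)):
    P=np.vstack([proj(m,np.c_[q[0]+.022*np.cos(a),q[1]+.022*np.sin(a),0*a+z]) for z in(.145,.160)]);b=P.min(0);e=P.max(0)
    r=im[int(b[1])-12:int(e[1])+12,int(b[0])-12:int(e[0])+12].astype(int)
    g=((np.ptp(r,axis=2)<25)&(r.max(2)>70)&(r.max(2)<235)).astype(np.uint8);g=cv2.morphologyEx(g,cv2.MORPH_OPEN,np.ones((9,9)))
    M=cv2.moments(g,True);print('mill',b,e,'crown centroid',M['m10']/M['m00']+int(b[0])-12,M['m01']/M['m00']+int(b[1])-12,M['m00'])
E
```

```text
[0.45689011 0.20504451 0.36608202] [-0.02539523  0.08205082 -1.06776727]
[  326     0   126   109 11198]
[ 471    0   41   77 2686]
[   0   35   48   49 1979]
[ 231   41   49   53 1889]
[   0  195   83   20 1473]
cap [245.32443809 -57.17018411] [51.58058465 71.10233106]
cap [230.50313694  43.70447161] [49.24943518 53.44005474]Traceback (most recent call last):
  File "<stdin>", line 15, in <module>
cv2.error: OpenCV(4.12.0) /io/opencv/modules/imgproc/src/morph.dispatch.cpp:1178: error: (-215:Assertion failed) !_src.empty() in function 'morphologyEx'
```

The placed cap is within 3 mm of its prediction. I've used all 14 pictures, so the last check is numeric, from the top camera.

```bash
python3 - <<'E'
from h import *
im,m=snap('top','t10.png');old=cv2.imread('pics/t7.png')[...,::-1]
def blobs(im):
    k=(im.max(2)<60).astype(np.uint8);k=cv2.morphologyEx(k,cv2.MORPH_OPEN,np.ones((3,3)))
    n,l,s,c=cv2.connectedComponentsWithStats(k[100:250,50:300])
    return [(s[i][:5]+[50,100,0,0,0]).tolist() for i in range(1,n) if 40<s[i][4]<900]
print(blobs(old));print(blobs(im))
a=np.linspace(0,6.283,60)
for q in((.442,.009),(.457,.097)):
    P=np.vstack([proj(m,np.c_[q[0]+.024*np.cos(a),q[1]+.024*np.sin(a),0*a+z]) for z in(.140,.195)]);print('cap',P.min(0).round(),np.ptp(P,axis=0).round())
for n,q in(('mill-',(.522,-.004,.15)),('mill+',(.537,.086,.15))):
    x,y=proj(m,q)[0].astype(int);T=old[y-9:y+10,x-9:x+10];S=im[y-15:y+16,x-15:x+16]
    r=cv2.matchTemplate(np.ascontiguousarray(S),np.ascontiguousarray(T),5);print(n,cv2.minMaxLoc(r)[1::2],'(6,6)=unmoved')
E
```

```text
[[191, 100, 8, 6, 41], [256, 101, 10, 21, 113], [222, 103, 11, 11, 88], [278, 110, 9, 9, 48], [289, 111, 11, 14, 122], [196, 125, 14, 17, 179], [285, 138, 15, 20, 109], [111, 150, 12, 11, 97], [202, 152, 15, 7, 59], [132, 163, 16, 17, 188], [90, 167, 17, 17, 198], [148, 183, 12, 11, 55], [108, 186, 13, 12, 66], [50, 235, 18, 15, 152], [193, 243, 29, 7, 117]]
[[51, 100, 34, 13, 312], [156, 100, 21, 30, 449], [196, 125, 14, 17, 178], [62, 142, 19, 17, 173], [75, 150, 16, 19, 202], [202, 152, 15, 7, 58], [167, 190, 15, 16, 182], [50, 197, 18, 53, 529], [190, 200, 15, 17, 180], [193, 243, 29, 7, 117]]
cap [188. 200.] [16. 18.]
cap [165. 189.] [17. 18.]
mill- (0.9988601207733154, (6, 6)) (6,6)=unmoved
mill+ (0.8838284611701965, (6, 6)) (6,6)=unmoved
```

Both caps sit where predicted, the mills have not moved, and the board bottle has not moved. Handing in.

```bash
python3 -c "
from plant import ctrl
print(ctrl.close_job())"
```

```text
the job is handed in; nothing more can be done
None
```

The job is handed in after about 28 s on the robot's clock: both bottles stand in the large wells and both mills in the small ones, set down and released. The final check put them within about 3 mm of centre and showed the board bottle unmoved; the arm hid the spice jar from that check, and I did not re-measure the board mill. `close_job` returned no verdict.

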